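# Fetch the filter slide from its magazine and show it to the viewing screen

## Robot

A 6-joint arm with a two-finger parallel gripper is mounted at the origin on the work surface. World frame = base frame: x ahead of the robot, y to its left, z up, the work surface at z = 0. Lengths are in m, angles in rad, forces in N, time in s.
With the tool pointing down it reaches from about 0.35 to 0.975 m from the base axis. Payload 4.9 kg.
Tool frame: the origin (TCP) lies at the very end of the fingers, on their centre line; the grasp point (between the pads) lies manip.grip_point_offset behind it (manip.grip_point_offset is the distance from the TCP to the grasp point, in m); z points along the fingers, y is the line along which they close (so a half turn about z gives the same grasp; the last joint's range is limited). The gripper opens to 85 mm and grips with 20 to 120 N. Pads are 22 mm wide; open, the fingers measure 114 mm over their backs; the gripper's body (76 mm by 85 mm) begins 54 mm behind the grasp point. The pads swing forward as they close: fully open they stand 13 mm farther back than shut.
Start: joints at [-1.309, 0.053, 1.613, -0, 1.476, -0.119], TCP at [0.232, -0.58, 0.21] pointing down, gripper open.
Joint ranges: [-3.01, 3.01], [-1.01, 2.22], [0.06, 2.58], [-1.02, 4.17], [0.09, 2.62], [-3.14, 3.14]. Speed limits (rad/s): [2.57, 2.57, 3.14, 3.14, 3.14, 3.14].

## Interface

Orientations are given as a unit quaternion [w, x, y, z].
In Python, from plant import manip gives the robot as it stands.
- The arm moves only by the shell command python3 -m crank 'ROWS' [OPENING]. ROWS is JSON, a list of rows, each an object of numbers: "x", "y", "z": the shift along the tool's x, y, z in cm; "turn": the turn about the tool's z in rad. In form: [{"x": .., "y": .., "z": .., "turn": ..}, ...]. A call has 1 to 5 rows; each row shifts and turns the commanded pose from where the row before left it, along the tool's axes as they then stand; what a row does not reach is not made up. A row lasts 1/10 s, in which the tool goes at most 50 mm and 8.59 degrees, less where a joint would pass 70% of its speed; a pose out of reach is approached as far as the arm can. A call with a gripper value outside its range is refused whole. OPENING is the opening in per cent of the stroke, from 0 (shut) to 100 (fully open), set as the call begins (- or left out, the last holds). The fingers move at their own pace and stop on an object; the grip force is fixed at half the most. Time passes only in rows, so rows that do not move let the fingers close. It gives the time, the measured TCP pose, the force, the opening and the grip force at its end, in the units of the state.
- manip.state(): the state, without advancing time (a new reading comes with each control period).
- manip.grab_frame(name): name is "scene" or "top" or "wrist"; returns (picture, depth): 420x560x3 uint8, red, green, blue; 420x560 float32, m along the optical axis (not along the pixel's ray), 0 where there is no reading.
- manip.camera_model(name): a dict with "mtx" (3x3 intrinsics, pixels), "world_to_cam" (4x4, takes a point from world to camera coordinates). Camera axes: x right, y down, z forward; pixel columns grow to the right and rows downward; lengths in m; the calibration is good to about 2 mm. A picture is of the moment at which its call begins: read the wrist's pose just before it. camera_model takes no time and is no camera call; for the wrist camera it gives the pose at the moment of the call.
- manip.job_done(): hands the job in; it is judged then, once.
The state is a dict: "time": time; "joint_pos": joint angles; "joint_vel": joint speeds; "joint_efforts": joint torques, N m; "tool_pos": TCP position; "tool_rot": TCP orientation; "contact_force": force on the tool from outside, world axes, zero at the start; "ft_torque": the same for the moment, N m; "gripper_width": opening from 0.0 (shut) to 1.0 (fully open); "grasp_force": force on a finger pad.
Only numpy, scipy, OpenCV 4.12 (cv2) and the standard library are available. Lean on these libraries where they do the work, as an engineer would, in place of code of your own. Each camera call takes 0.05 s, during which the arm holds its last target. There are 200 camera calls.

## Task

Lift the dust flap of the white filter magazine and draw out the filter slide (the one with the clear window and the long flat grip tab; leave the solid blank with the round peg in its slot). Hold the filter slide upright about 5 cm in front of the lit face of the viewing screen, its window square to the screen and centred on it, without touching the screen, and finish while still holding it there, steady. Leave the things on the bench as they stand.

Things in the scene. Friction and masses are not known exactly. Their poses are not given: they have to be found in the camera images.
- box: Fixed white filter magazine: open-topped box 140 (x) x 190 (y) x 105 high, walls 6. Origin under its bottom's centre; x points from its front to its hinge side (away from the robot, yaw within 0.35 rad). In it, a black block (top at z = 58) has two slots 79 (x) x 11 (y), centred at x = -10, y = -40 and +40; the slides stand upright in them on the floor at z = 6. The flap covers all.
- flap (a joint): Angle of the dust flap: 0 closed (level), grows as it is lifted, stop at 1.75 rad (a little past upright). It starts between 0 and 0.2. The hinge is stiff: the flap stays at any angle it is left at; about 3 N at the handle moves it.
- flap_handle (a point): Middle of the flap's round handle bar: steel, 10 mm diameter, 90 long, parallel to the box's y, on two end posts, axis 40 mm above the flap's upper face. Flap closed, it is at x = -45, z = 151 in the box frame; it is 115 out from the hinge along the flap and 46 above the flap's underside. The white flap plate is 144 x 194 x 6 mm.
- flap_hinge (a point): Middle of the flap's hinge axis, on the box's far rim: x = +70, y = 0, z = 105 mm in the box frame; the axis is parallel to the box's y.
- filter: Filter slide, aluminium, 0.08 to 0.17 kg: upright frame 76 wide (own x) x 8 thick (own y) x 56 high round a clear pane 46 x 40; on its top edge a flat grip tab 44 (x) x 12 (y) x 36 high: 92 high overall. Origin at the centre of its underside; y is the window's normal, z up. Stands in either slot of the magazine, its axes parallel to the box's.
- filter_window (a point): Centre of the filter slide's window, 28 mm above its underside (46 mm below the middle of the grip tab).
- blank: Solid blank slide, same aluminium frame size 76 x 8 x 56 but no window and, in place of the tab, an upright round peg 18 mm diameter x 30 high. Origin at the centre of its underside. Stands in the other slot; to be left there.
- viewer: Viewing screen, fixed: upright black panel 130 wide x 22 thick x 125 high, from 50 to 175 mm above the bench, on a foot 110 wide that lies behind the face except for 20 mm (12 high). Origin on the bench under the lit face; x is the outward normal of the lit face (pointing away from the robot, give or take a yaw of up to 0.4 rad), z up.
- viewer_screen (a point): Centre of the lit white square (90 x 90 mm) of the viewing screen, 115 mm above the bench; x is the outward normal of the lit face.
- dish: Bystander: round lidded culture dish, 60 mm diameter, 15 high, loose on the bench; origin under its centre.
- bottle: Bystander: jar, 48 mm diameter, 90 high, loose; origin under its centre.
- mailer: Bystander: plastic slide mailer box 32 x 85 x 18 mm, loose; origin under its centre.
There are look-alikes about, which are no part of the job. Several things have the shape of the box; the one meant has the colours described above.

How it is judged:
On the way, in this order (a step that is already met when the one before it is completed fails the run):
1. the dust flap is lifted (more than 1 rad) (value of joint flap above 1 rad), for 0.2 s.
2. the filter slide is drawn up clear of the magazine, in the fingers (z of filter in the frame of box above 0.108 m and contact force between the fingers and filter above 1 N), for 0.1 s.
At the end, for the whole second after the job is handed in: Fingers hold the slide still, tab up within 0.2 rad, underside over 50 mm up, clear of screen and magazine; window centre 25-80 mm before the lit face, within 20 mm of its centre sideways and in height, square within 0.2 rad (either face); blank within 15 mm of its start (x of filter_window in the frame of viewer_screen between 0.025 and 0.08 m and y of filter_window in the frame of viewer_screen between -0.02 and 0.02 m and z of filter_window in the frame of viewer_screen between -0.02 and 0.02 m and angle between the y axis of filter and the x axis of viewer, either way round below 0.2 rad and angle between filter's own z axis and vertical below 0.2 rad and linear speed of filter below 0.03 m/s and contact force between the fingers and filter above 1 N and height (world z) of filter above 0.05 m and contact force between filter and viewer below 0.3 N and contact force between filter and box below 0.3 N and distance of blank from where it was at the start of the episode below 0.015 m); the arm keeps its last pose, push and grip.
It fails at once if the screen is touched (contact force between any of filter, the fingers, the arm and viewer above 2 N).
It fails at once if the blank is lifted out or shoved (distance of blank from where it was at the start of the episode above 0.025 m).
It fails at once if a bystander is disturbed (moved over 20 mm) (distance of any of dish, bottle, mailer from where it was at the start of the episode above 0.02 m).
It also fails if it takes over 56 s, if anything falls off the work surface, if the arm or the gripper's body presses on something with over 40 N, if the wrist force passes 120 N, or if a joint passes its speed limit or range.

## Working session

There is one attempt and no reset: what is moved stays moved. The work goes in short steps, Python scripts to look and compute and a shell command to move; the robot and the scene stay as the last step left them, time stands still between calls to the robot, and variables do not carry over. Pictures are saved under pics/ and viewed, at most 12 in all, crops included, and the job is handed in when it is done.

```bash
ls; mkdir -p pics
cat > h.py <<'E'
import numpy as np, cv2, json
from plant import manip
from scipy.spatial.transform import Rotation as R
def grab(n):
    m=manip.camera_model(n); im,d=manip.grab_frame(n); return im,d,np.array(m["mtx"]),np.array(m["world_to_cam"])
def cloud(d,K,T):
    v,u=np.indices(d.shape); p=np.stack([(u-K[0,2])/K[0,0]*d,(v-K[1,2])/K[1,1]*d,d],-1)
    Ti=np.linalg.inv(T); return p@Ti[:3,:3].T+Ti[:3,3]
def rotm():
    q=manip.state()["tool_rot"]; return R.from_quat([q[1],q[2],q[3],q[0]]).as_matrix()
def save(n,im): cv2.imwrite("pics/"+n,cv2.cvtColor(im,cv2.COLOR_RGB2BGR))
E
python3 - <<'E'
from h import *
print(manip.state(), manip.grip_point_offset); 
for n in("scene","top"):
    im,d,K,T=grab(n); save(n+"1.png",im); np.savez(n+"1.npz",im=im,d=d,K=K,T=T); print(n,K.round(1).tolist(),np.linalg.inv(T).round(3).tolist())
print(rotm().round(3))
E
```

```text
pics
{'time': 0.0, 'joint_pos': array([-1.30899091e+00,  5.33725530e-02,  1.61431673e+00, -8.52215972e-06,
        1.47594136e+00, -1.19005625e-01]), 'joint_vel': array([ 0.00109444,  0.00028507,  0.00215733,  0.00069148, -0.00102021,
       -0.00120112]), 'joint_efforts': array([-5.11965281e-04, -3.93688238e+01, -3.70175672e+01, -9.79650622e-05,
        7.12157664e-03,  8.62424713e-06]), 'tool_pos': array([ 0.23211847, -0.57958656,  0.20843973]), 'tool_rot': array([-1.01609183e-03,  9.81926981e-01,  1.89257405e-01, -7.69247320e-05]), 'contact_force': array([ 0.53289419,  0.53387348, -0.09916368]), 'ft_torque': array([ 0.0011956 , -0.06017584, -0.01693302]), 'grasp_force': 0.0, 'gripper_width': 1.0002775134787416} 0.0187
scene [[446.6, 0.0, 285.8], [0.0, 446.6, 211.0], [0.0, 0.0, 1.0]] [[0.581, 0.686, -0.438, 1.06], [0.814, -0.486, 0.317, -0.412], [0.004, -0.541, -0.841, 1.085], [0.0, 0.0, 0.0, 1.0]]
top [[435.2, 0.0, 271.1], [0.0, 435.2, 211.4], [0.0, 0.0, 1.0]] [[0.003, -0.984, 0.176, 0.346], [-1.0, -0.005, -0.012, -0.041], [0.012, -0.176, -0.984, 1.428], [0.0, 0.0, 0.0, 1.0]]
[[ 0.928  0.372 -0.001]
 [ 0.372 -0.928  0.002]
 [ 0.    -0.002 -1.   ]]
```

View pics/top1.png

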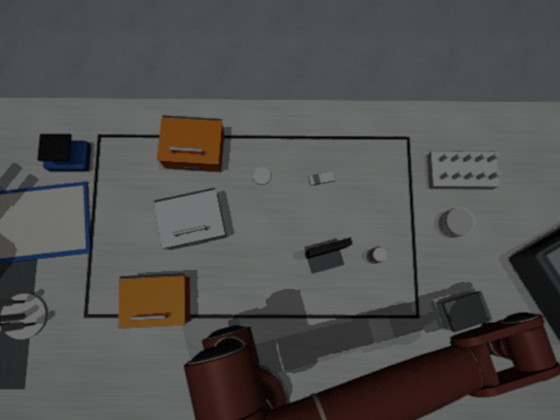

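View pics/scene1.png

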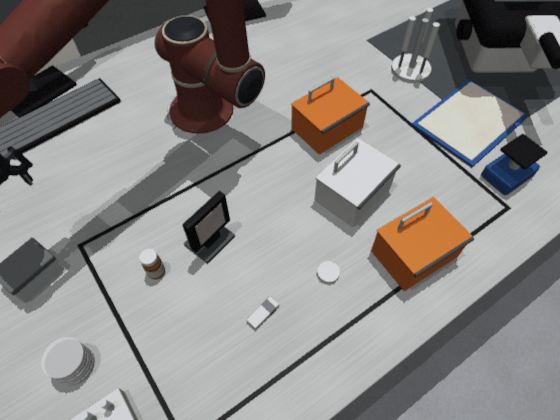

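The top view shows three boxes with a flap: orange at (191,143), orange at (153,301) and white at (190,218). The white one is the one meant. The screen is at (327,247) with its lit face away from the robot, the dish at (261,176), the mailer at (321,179) and the jar at (377,255). I'll confirm the box in a crop and measure it.

Run:
```python
from h import *
t=np.load("top1.npz"); s=np.load("scene1.npz")
P=cloud(t["d"],t["K"],t["T"]); S=cloud(s["d"],s["K"],s["T"])
save("crop.png",np.hstack([cv2.resize(t["im"][170:270,130:250],(480,400)),cv2.resize(s["im"][130:230,300:410][:,:80],(320,400))]))
def rect(m,lab):
    q=P[m] if lab[0]=='t' else S[m]
    r=cv2.minAreaRect((q[:,:2]*1000).astype(np.float32)); print(lab,len(q),r,"z pct",np.percentile(q[:,2],[1,50,99]).round(4)); return q
roi=np.zeros(t["d"].shape,bool); roi[185:252,150:235]=1
q=rect(roi&(P[...,2]>0.09)&(P[...,2]<.138),"t plate")
A=np.c_[q[:,:2],np.ones(len(q))]; c=np.linalg.lstsq(A,q[:,2],rcond=None)[0]; res=q[:,2]-A@c
ok=abs(res)<.004; c=np.linalg.lstsq(A[ok],q[ok,2],rcond=None)[0]; print("plane",c,ok.mean(), "tilt",np.arctan(np.hypot(*c[:2])),"dir",np.arctan2(-c[1],-c[0]))
H=P[...,2]-(P[...,0]*c[0]+P[...,1]*c[1]+c[2])
b=rect(roi&(H>.03)&(P[...,2]<.25),"t bar"); print(b.mean(0))
rs=np.zeros(s["d"].shape,bool); rs[130:225,310:402]=1
HS=S[...,2]-(S[...,0]*c[0]+S[...,1]*c[1]+c[2])
b=rect(rs&(HS>.033)&(HS<.06),"s bar"); print(b.mean(0),b.min(0),b.max(0))
b=rect(rs&(abs(HS)<.006)&(S[...,2]>.09),"s plate")
# viewer
rs=np.zeros(s["d"].shape,bool); rs[185:265,180:240]=1
v=rs&(S[...,2]>.06)&(S[...,2]<.19); rect(v,"s viewer")
g=s["im"].astype(int).sum(2); lit=v&(g>200); p=S[lit]; c0=np.median(p,0); p=p[np.linalg.norm(p-c0,axis=1)<.07]
u,w,vt=np.linalg.svd(p-p.mean(0),full_matrices=False); print("lit",len(p),p.mean(0),(p.min(0)+p.max(0))/2,p.min(0),p.max(0),"n",vt[2],w, "yaw",np.arctan(vt[2][1]/vt[2][0]))
rt=np.zeros(t["d"].shape,bool); rt[230:265,298:358]=1
rect(rt&(P[...,2]>.16)&(P[...,2]<.19),"t viewer top")
for n,(y0,y1,x0,x1) in dict(dish=(163,190,248,275),mailer=(168,190,304,338),bottle=(240,268,362,392)).items():
    m=np.zeros(t["d"].shape,bool); m[y0:y1,x0:x1]=1; rect(m&(P[...,2]>.01),"t "+n)
```

```text
t plate 2962 ((562.9341430664062, 195.12196350097656), (152.75546264648438, 194.5511932373047), 12.943185806274414) z pct [0.1054 0.1118 0.1189]
plane [-0.00207364  0.00040151  0.11291724] 0.8470627954085078 tilt 0.0021121555318138053 dir -0.19126052024767481
t bar 117 ((517.2724609375, 183.48501586914062), (10.823898315429688, 97.64082336425781), 12.482938766479492) z pct [0.1448 0.1558 0.1608]
[0.51646083 0.18362258 0.15562131]
s bar 129 ((620.8575439453125, 151.27752685546875), (88.90702819824219, 271.50830078125), 73.91283416748047) z pct [0.1456 0.1544 0.1607]
[0.53247549 0.17610594 0.15416242] [0.50090775 0.13278884 0.1445427 ] [0.76266324 0.23006076 0.16198707]
s plate 3029 ((560.6343994140625, 192.90267944335938), (357.4598083496094, 197.35475158691406), 12.67040729522705) z pct [0.1069 0.1114 0.1159]
s viewer 1527 ((467.45965576171875, -229.54263305664062), (26.616912841796875, 131.06036376953125), 15.584267616271973) z pct [0.0616 0.1415 0.1784]
lit 588 [ 0.47702846 -0.22809873  0.12083844] [ 0.46991373 -0.22971627  0.12387733] [ 0.4490898  -0.29415489  0.07006682] [ 0.49073765 -0.16527764  0.17768784] n [0.97074101 0.23866139 0.02650709] [0.64814215 0.64288521 0.08820115] yaw 0.24107355712610495
t viewer top 351 ((467.92596435546875, -227.2388916015625), (23.0589542388916, 129.17767333984375), 15.513548851013184) z pct [0.1625 0.175  0.1799]
t dish 238 ((553.8880004882812, -25.114532470703125), (56.961307525634766, 415.1656494140625), 89.80990600585938) z pct [0.0101 0.0156 0.909 ]
t mailer 251 ((557.16259765625, -128.81494140625), (79.96703338623047, 449.5487976074219), 57.405941009521484) z pct [0.0114 0.0186 1.4278]
t bottle 263 ((392.5833740234375, -231.50245666503906), (47.47834777832031, 388.406494140625), 20.6680965423584) z pct [0.0152 0.0878 1.4278]
```

View pics/crop.png

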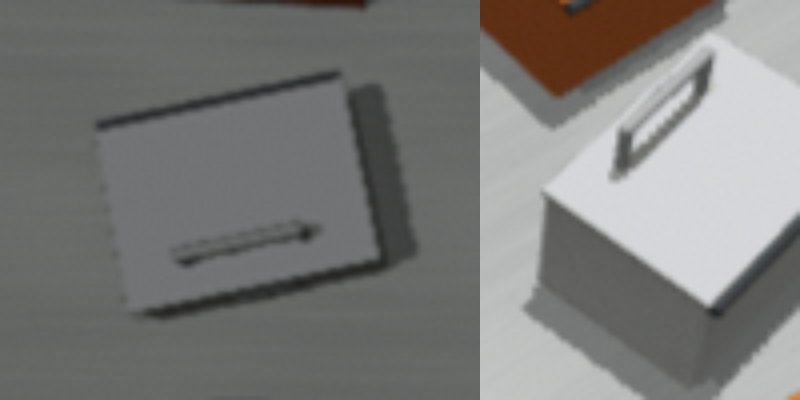

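The crop confirms it: white box, far-side hinge, bar handle near the robot. The bar rises 40 mm above the plate and the plate is about 145x195, so the sizes agree. The flap is almost closed. I raise the tool and travel.

```bash
cat >> h.py <<'E'
def go(x,y,z,psi,p=True):
    s=manip.state(); M=rotm(); d=M.T@(np.array([x,y,z])-s["tool_pos"]); a=np.arctan2(M[1,0],M[0,0]); t=-((psi-a+np.pi)%(2*np.pi)-np.pi)
    print("t",round(s["time"],2),"pos",s["tool_pos"].round(4),"psi",round(a,3),"-> cm",(d*100).round(2),"turn",round(t,3),"F",s["contact_force"].round(1),"w",round(s["gripper_width"],3),"g",round(s["grasp_force"],1))
B=np.array([.5604,.1933]); BY=.22
def box(x,y): c,s=np.cos(BY),np.sin(BY); return B+np.array([c*x-s*y,s*x+c*y])
E
r='{"x":3,"y":-3.35}'
python3 -m crank '[{"z":-4.5},{"z":-4.5},{"x":3,"y":-3.35},{"x":3,"y":-3.35},{"x":3,"y":-3.35}]'
python3 -m crank '[{"x":3,"y":-3.35},{"x":3,"y":-3.35},{"x":3,"y":-3.35},{"x":3,"y":-3.35},{"x":3,"y":-3.35}]'
python3 -m crank '[{"x":3,"y":-3.35},{"x":3,"y":-3.35},{"x":3,"y":-3.35},{"x":3,"y":-3.35},{"x":3,"y":-3.35}]'
python3 -m crank '[{"x":3,"y":-3.35},{"x":3,"y":-3.35},{"x":3,"y":-3.35},{"x":3,"y":-3.35},{"turn":-0.14}]'
python3 -m crank '[{"turn":-0.14},{"turn":-0.14},{"turn":-0.14},{"turn":-0.14},{"turn":-0.14}]'
python3 -m crank '[{"turn":-0.14},{"turn":-0.14},{"turn":-0.14},{"turn":-0.14},{}]'
python3 -c "
from h import *
go(*box(-.045,0),.137,BY+np.pi/2)"
```

```text
t 0.1 pos [ 0.2321 -0.5796  0.2086] psi 0.381 -> cm [ 54.76 -60.27   7.28] turn -1.41 F [-0.1 -0.  -0.6] w 1.002 g 0.0schema error: expected keys x, y, z, turn
schema error: expected keys x, y, z, turn
schema error: expected keys x, y, z, turn
schema error: expected keys x, y, z, turn
schema error: expected keys x, y, z, turn
schema error: expected keys x, y, z, turn
```

All four keys are needed in every row.

```bash
python3 -m crank '[{"x":0,"y":0,"z":-4.5,"turn":0},{"x":0,"y":0,"z":-4.5,"turn":0},{"x":3,"y":-3.35,"z":0,"turn":0},{"x":3,"y":-3.35,"z":0,"turn":0},{"x":3,"y":-3.35,"z":0,"turn":0}]' &&
python3 -m crank '[{"x":3,"y":-3.35,"z":0,"turn":0},{"x":3,"y":-3.35,"z":0,"turn":0},{"x":3,"y":-3.35,"z":0,"turn":0},{"x":3,"y":-3.35,"z":0,"turn":0},{"x":3,"y":-3.35,"z":0,"turn":0}]' &&
python3 -m crank '[{"x":3,"y":-3.35,"z":0,"turn":0},{"x":3,"y":-3.35,"z":0,"turn":0},{"x":3,"y":-3.35,"z":0,"turn":0},{"x":3,"y":-3.35,"z":0,"turn":0},{"x":3,"y":-3.35,"z":0,"turn":0}]' &&
python3 -m crank '[{"x":3,"y":-3.35,"z":0,"turn":0},{"x":3,"y":-3.35,"z":0,"turn":0},{"x":3,"y":-3.35,"z":0,"turn":0},{"x":0,"y":0,"z":0,"turn":-0.14},{"x":0,"y":0,"z":0,"turn":-0.14}]' &&
python3 -m crank '[{"x":0,"y":0,"z":0,"turn":-0.14},{"x":0,"y":0,"z":0,"turn":-0.14},{"x":0,"y":0,"z":0,"turn":-0.14},{"x":0,"y":0,"z":0,"turn":-0.14},{"x":0,"y":0,"z":0,"turn":-0.14}]' &&
python3 -m crank '[{"x":0,"y":0,"z":0,"turn":-0.14},{"x":0,"y":0,"z":0,"turn":-0.14},{"x":0,"y":0,"z":0,"turn":-0.14},{"x":0,"y":0,"z":0,"turn":0},{"x":0,"y":0,"z":0,"turn":0}]'
python3 -c "
from h import *
go(*box(-.045,0),.137,BY+np.pi/2)"
```

```text
time: 0.6
tool_pos: [0.2786, -0.4521, 0.2996]
tool_rot: [-0.0, 0.982, 0.189, 0.0]
contact_force: [0.6, 1.2, 0.2]
gripper_width: 1.0
grasp_force: 0.0
time: 1.1
tool_pos: [0.3555, -0.2404, 0.2992]
tool_rot: [-0.0, 0.982, 0.189, -0.0]
contact_force: [1.6, 0.1, 0.1]
gripper_width: 0.998
grasp_force: 0.0
time: 1.6
tool_pos: [0.4325, -0.029, 0.2994]
tool_rot: [0.0, 0.982, 0.189, 0.0]
contact_force: [1.0, 0.5, -0.9]
gripper_width: 0.998
grasp_force: 0.0
time: 2.1
tool_pos: [0.4785, 0.0973, 0.2988]
tool_rot: [-0.0, 0.944, 0.329, -0.001]
contact_force: [-0.6, -0.5, 0.4]
gripper_width: 0.998
grasp_force: 0.0
time: 2.6
tool_pos: [0.4784, 0.0958, 0.2991]
tool_rot: [-0.0, 0.776, 0.631, -0.0]
contact_force: [0.3, 0.5, 0.3]
gripper_width: 1.003
grasp_force: 0.0
time: 3.1
tool_pos: [0.4785, 0.0958, 0.2993]
tool_rot: [-0.0, 0.63, 0.776, -0.0]
contact_force: [-0.4, 0.3, 0.3]
gripper_width: 0.996
grasp_force: 0.0
t 3.1 pos [0.4785 0.0958 0.2993] psi 1.778 -> cm [ 7.8   5.53 16.23] turn -0.013 F [-0.4  0.3  0.3] w 0.996 g 0.0
```

```bash
python3 -m crank '[{"x":3.9,"y":2.75,"z":0,"turn":-0.013},{"x":3.9,"y":2.75,"z":1,"turn":0},{"x":0,"y":0,"z":2,"turn":0},{"x":0,"y":0,"z":0,"turn":0},{"x":0,"y":0,"z":0,"turn":0}]'
python3 - <<'E'
from h import *
im,d,K,T=grab("wrist"); save("w1.png",im); P=cloud(d,K,T)
D=np.linalg.norm(P[...,:2]-box(-.045,0),axis=-1)
b=P[(P[...,2]>.14)&(P[...,2]<.165)&(D<.07)]
r=cv2.minAreaRect((b[:,:2]*1000).astype(np.float32)); print(len(b),r,np.percentile(b[:,2],[5,50,95]),b.mean(0))
go(*box(-.045,0),.137,BY+np.pi/2)
E
```

```text
time: 3.6
tool_pos: [0.5153, 0.1835, 0.2693]
tool_rot: [-0.0, 0.625, 0.781, -0.001]
contact_force: [0.1, -1.0, 0.4]
gripper_width: 0.998
grasp_force: 0.0
1352 ((516.139404296875, 184.9313507080078), (9.772882461547852, 99.04175567626953), 12.985583305358887) [0.15168247 0.15450365 0.15604648] [0.51573072 0.18777844 0.15419021]
t 3.65 pos [0.5157 0.1833 0.2704] psi 1.792 -> cm [-0.    0.07 13.34] turn 0.001 F [-0.1  0.1  1.1] w 0.999 g 0.0
```

View pics/w1.png

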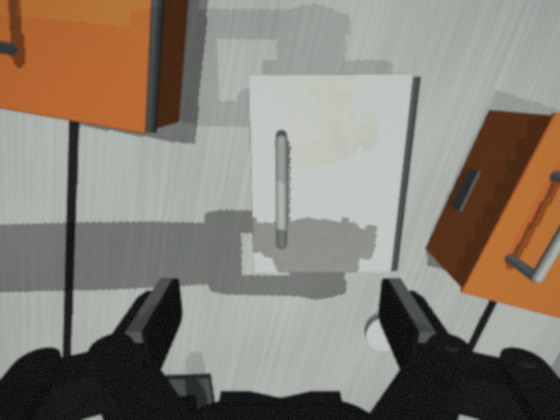

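The wrist view shows the bar at column 281, rows 130-248, lying between the fingers. It agrees with the top view to 1-2 mm. I descend and grip.

```bash
python3 -m crank '[{"x":0,"y":0.05,"z":4,"turn":0},{"x":0,"y":0,"z":4,"turn":0},{"x":0,"y":0,"z":3,"turn":0},{"x":0,"y":0,"z":1.5,"turn":0},{"x":0,"y":0,"z":0.8,"turn":0}]' &&
python3 -m crank '[{"x":0,"y":0,"z":0,"turn":0},{"x":0,"y":0,"z":0,"turn":0},{"x":0,"y":0,"z":0,"turn":0},{"x":0,"y":0,"z":0,"turn":0},{"x":0,"y":0,"z":0,"turn":0}]' 0
python3 -m crank '[{"x":0,"y":0,"z":0,"turn":0},{"x":0,"y":0,"z":0,"turn":0},{"x":0,"y":0,"z":0,"turn":0},{"x":0,"y":0,"z":0,"turn":0},{"x":0,"y":0,"z":0,"turn":0}]' 0
python3 - <<'E'
import numpy as np
# tool rows for arc: y=+box x, z=down, step 0.1 rad
f=lambda a:np.array([-115*np.cos(a)+46*np.sin(a), -(115*np.sin(a)+46*np.cos(a))])/10
for k in range(16): print(k, (f(.1*(k+1))-f(.1*k)).round(2), end=' ')
E
```

```text
time: 4.15
tool_pos: [0.5161, 0.1833, 0.1364]
tool_rot: [-0.0, 0.625, 0.781, -0.0]
contact_force: [0.6, 0.0, 0.7]
gripper_width: 0.999
grasp_force: 0.0
time: 4.65
tool_pos: [0.5166, 0.184, 0.1376]
tool_rot: [0.0, 0.624, 0.781, 0.001]
contact_force: [0.1, -0.7, 0.2]
gripper_width: 0.148
grasp_force: 0.0
time: 5.15
tool_pos: [0.5161, 0.1839, 0.1366]
tool_rot: [-0.0, 0.624, 0.781, -0.0]
contact_force: [0.7, -0.8, 0.2]
gripper_width: 0.002
grasp_force: 0.0
0 [ 0.52 -1.13] 1 [ 0.63 -1.07] 2 [ 0.73 -1.  ] 3 [ 0.83 -0.92] 4 [ 0.91 -0.84] 5 [ 0.99 -0.74] 6 [ 1.06 -0.64] 7 [ 1.12 -0.53] 8 [ 1.17 -0.41] 9 [ 1.2  -0.29] 10 [ 1.23 -0.17] 11 [ 1.24 -0.05] 12 [1.24 0.07] 13 [1.22 0.2 ] 14 [1.2  0.32] 15 [1.16 0.44]
```

The fingers shut on nothing, so I look.

Run:
```python
from h import *
im,d,K,T=grab("wrist"); save("w2.png",im); P=cloud(d,K,T)
M=(P[...,2]>.13)&(np.linalg.norm(P[...,:2]-box(-.045,0),axis=-1)<.1)&(d>.05)
print(P[150,281],P[250,281])
for n in("top","scene"):
    im,d,K,T=grab(n); np.savez(n+"2.npz",im=im,d=d,K=K,T=T)
    save(n+"2.png",cv2.resize(im[160:280,120:280] if n=="top" else im[110:230,290:450],(640,480)))
```

```text
[0.50605638 0.23566384 0.11085162] [0.51453039 0.19790542 0.15540685]
```

View pics/w2.png

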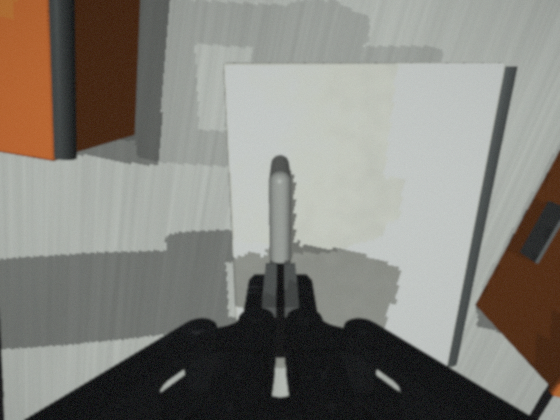

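View pics/scene2.png

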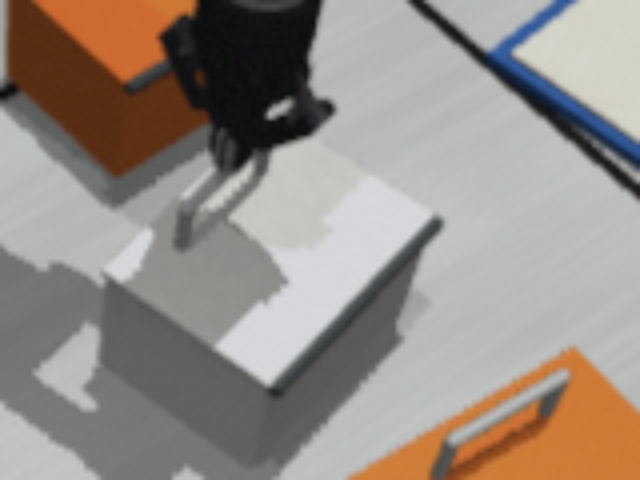

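The wrist view shows the shut finger ends at (280,270), with the bar running out from under them. I'll check the actual tip height in the depth.

Run:
```python
from h import *
im,d,K,T=grab("wrist"); P=cloud(d,K,T)
for v in (230,245,255,262,268,275,285,300,320,340): print(v,[tuple(P[v,u].round(3)) for u in (252,268,281,290,305)])
s=np.load("scene2.npz"); S=cloud(s["d"],s["K"],s["T"]); D=np.linalg.norm(S[...,:2]-box(-.045,0),axis=-1)
dark=(s["im"].max(2)<60)&(D<.06)&(S[...,2]>.115)
q=S[dark]; print(np.percentile(q[:,2],[0,1,3,10,50]).round(3)); q=q[q[:,2].argsort()][:15]; print(q.round(3).tolist())
```

```text
230 [(np.float64(0.5), np.float64(0.185), np.float64(0.109)), (np.float64(0.509), np.float64(0.188), np.float64(0.11)), (np.float64(0.512), np.float64(0.208), np.float64(0.156)), (np.float64(0.522), np.float64(0.191), np.float64(0.112)), (np.float64(0.53), np.float64(0.193), np.float64(0.11))]
245 [(np.float64(0.502), np.float64(0.177), np.float64(0.111)), (np.float64(0.511), np.float64(0.179), np.float64(0.111)), (np.float64(0.514), np.float64(0.2), np.float64(0.155)), (np.float64(0.524), np.float64(0.181), np.float64(0.11)), (np.float64(0.533), np.float64(0.183), np.float64(0.11))]
255 [(np.float64(0.503), np.float64(0.17), np.float64(0.111)), (np.float64(0.512), np.float64(0.172), np.float64(0.111)), (np.float64(0.515), np.float64(0.195), np.float64(0.155)), (np.float64(0.526), np.float64(0.175), np.float64(0.11)), (np.float64(0.534), np.float64(0.177), np.float64(0.111))]
262 [(np.float64(0.504), np.float64(0.165), np.float64(0.11)), (np.float64(0.513), np.float64(0.168), np.float64(0.111)), (np.float64(0.516), np.float64(0.192), np.float64(0.155)), (np.float64(0.527), np.float64
[... 1553 characters left out ...]
198), np.float64(0.205))]
340 [(np.float64(0.506), np.float64(0.194), np.float64(0.214)), (np.float64(0.511), np.float64(0.195), np.float64(0.214)), (np.float64(0.518), np.float64(0.181), np.float64(0.196)), (np.float64(0.518), np.float64(0.196), np.float64(0.213)), (np.float64(0.522), np.float64(0.197), np.float64(0.214))]
[0.168 0.181 0.203 0.225 0.325]
[[0.521, 0.171, 0.168], [0.514, 0.173, 0.169], [0.523, 0.179, 0.169], [0.522, 0.177, 0.17], [0.527, 0.176, 0.171], [0.52, 0.171, 0.171], [0.518, 0.173, 0.172], [0.528, 0.178, 0.175], [0.527, 0.182, 0.175], [0.526, 0.18, 0.176], [0.526, 0.186, 0.176], [0.506, 0.175, 0.176], [0.505, 0.173, 0.176], [0.518, 0.172, 0.177], [0.526, 0.176, 0.178]]
```

View pics/top2.png

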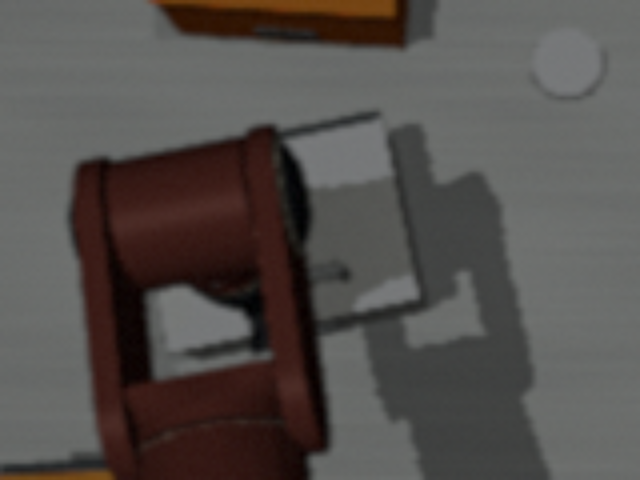

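The real finger ends are at z≈0.164 in both views, while the reported TCP reads 0.137. So the reported height is about 27 mm low. I apply that offset: open, go 3 cm lower, and grip again.

```bash
python3 -m crank '[{"x":0,"y":0,"z":0,"turn":0},{"x":0,"y":0,"z":0,"turn":0},{"x":0,"y":0,"z":0,"turn":0},{"x":0,"y":0,"z":0,"turn":0},{"x":0,"y":0,"z":0,"turn":0}]' 70 &&
python3 -m crank '[{"x":0,"y":0,"z":0.7,"turn":0},{"x":0,"y":0,"z":0.8,"turn":0},{"x":0,"y":0,"z":0.8,"turn":0},{"x":0,"y":0,"z":0.7,"turn":0},{"x":0,"y":0,"z":0,"turn":0}]' 70 &&
python3 -m crank '[{"x":0,"y":0,"z":0,"turn":0},{"x":0,"y":0,"z":0,"turn":0},{"x":0,"y":0,"z":0,"turn":0},{"x":0,"y":0,"z":0,"turn":0},{"x":0,"y":0,"z":0,"turn":0}]' 0
python3 -m crank '[{"x":0,"y":0,"z":0,"turn":0},{"x":0,"y":0,"z":0,"turn":0},{"x":0,"y":0,"z":0,"turn":0},{"x":0,"y":0,"z":0,"turn":0}]' 0
```

```text
time: 5.85
tool_pos: [0.5161, 0.1839, 0.1367]
tool_rot: [-0.0, 0.624, 0.781, -0.0]
contact_force: [-1.0, 0.2, 0.1]
gripper_width: 0.701
grasp_force: 0.0
time: 6.35
tool_pos: [0.5149, 0.1836, 0.1047]
tool_rot: [-0.001, 0.624, 0.781, -0.001]
contact_force: [0.1, 1.0, -0.8]
gripper_width: 0.699
grasp_force: 0.0
time: 6.85
tool_pos: [0.516, 0.1838, 0.1073]
tool_rot: [-0.0, 0.624, 0.781, -0.0]
contact_force: [-3.9, -0.7, 4.1]
gripper_width: 0.097
grasp_force: 58.5
time: 7.25
tool_pos: [0.516, 0.1839, 0.1072]
tool_rot: [-0.0, 0.624, 0.781, -0.0]
contact_force: [-5.2, -1.6, 5.3]
gripper_width: 0.093
grasp_force: 58.6
```

The bar is gripped at 58 N, so I lift along the arc.

```bash
python3 -m crank '[{"x":0,"y":0.52,"z":-1.13,"turn":0},{"x":0,"y":0.63,"z":-1.07,"turn":0},{"x":0,"y":0.73,"z":-1.0,"turn":0},{"x":0,"y":0,"z":0,"turn":0}]'
python3 -m crank '[{"x":0,"y":0.83,"z":-0.92,"turn":0},{"x":0,"y":0.91,"z":-0.84,"turn":0},{"x":0,"y":0.99,"z":-0.74,"turn":0},{"x":0,"y":0,"z":0,"turn":0}]'
```

```text
time: 7.65
tool_pos: [0.5343, 0.188, 0.1404]
tool_rot: [-0.001, 0.624, 0.781, -0.001]
contact_force: [-7.5, -1.8, 4.1]
gripper_width: 0.096
grasp_force: 59.0
time: 8.05
tool_pos: [0.5623, 0.1944, 0.1676]
tool_rot: [0.0, 0.624, 0.781, 0.0]
contact_force: [-8.4, -2.5, 10.4]
gripper_width: 0.091
grasp_force: 59.7
```

```bash
python3 -m crank '[{"x":0,"y":1.06,"z":-0.64,"turn":0},{"x":0,"y":1.12,"z":-0.53,"turn":0},{"x":0,"y":1.17,"z":-0.41,"turn":0},{"x":0,"y":1.2,"z":-0.29,"turn":0},{"x":0,"y":0,"z":0,"turn":0}]'
python3 -m crank '[{"x":0,"y":1.23,"z":-0.17,"turn":0},{"x":0,"y":1.24,"z":-0.05,"turn":0},{"x":0,"y":1.24,"z":0.07,"turn":0},{"x":0,"y":0,"z":0,"turn":0},{"x":0,"y":0,"z":0,"turn":0}]'
python3 - <<'E'
from h import *
s=manip.state(); d=s["tool_pos"]-np.array([.516,.1839,.1073]); print(d, "moved along box x",d[0]*np.cos(.22)+d[1]*np.sin(.22))
im,d,K,T=grab("scene"); save("scene3.png",cv2.resize(im[60:240,280:460],(600,600)))
E
```

```text
time: 8.55
tool_pos: [0.6085, 0.2048, 0.1867]
tool_rot: [0.002, 0.624, 0.781, 0.002]
contact_force: [-2.4, -0.5, 7.6]
gripper_width: 0.093
grasp_force: 60.0
time: 9.05
tool_pos: [0.6441, 0.2129, 0.1867]
tool_rot: [0.002, 0.624, 0.781, 0.003]
contact_force: [1.5, 0.3, 4.5]
gripper_width: 0.09
grasp_force: 61.1
[0.12807192 0.0290156  0.07937116] moved along box x 0.13131711963984952
```

View pics/scene3.png

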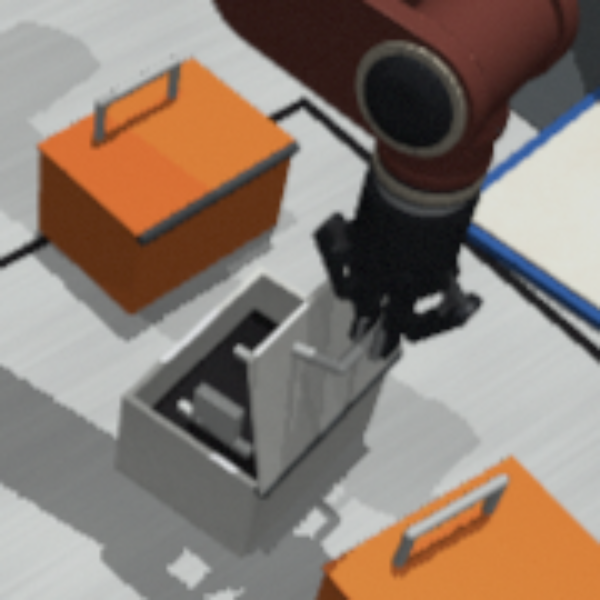

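The flap is up and upright. The tab slide (215,410) and the blank's peg (243,350) are both visible in the magazine. Two more steps, then release and rise.

```bash
python3 -m crank '[{"x":0,"y":1.22,"z":0.2,"turn":0},{"x":0,"y":1.2,"z":0.32,"turn":0},{"x":0,"y":0,"z":0,"turn":0},{"x":0,"y":0,"z":0,"turn":0}]'
python3 -m crank '[{"x":0,"y":0,"z":0,"turn":0},{"x":0,"y":0,"z":0,"turn":0},{"x":0,"y":0,"z":0,"turn":0}]' 27
python3 -m crank '[{"x":0,"y":0,"z":-1,"turn":0},{"x":0,"y":0,"z":-2,"turn":0},{"x":0,"y":0,"z":-4,"turn":0},{"x":0,"y":0,"z":-4,"turn":0},{"x":0,"y":0,"z":-2,"turn":0}]'
```

```text
time: 9.5
tool_pos: [0.6669, 0.2181, 0.1806]
tool_rot: [0.001, 0.624, 0.781, 0.002]
contact_force: [1.3, 0.7, 5.3]
gripper_width: 0.09
grasp_force: 61.9
time: 9.8
tool_pos: [0.6654, 0.2177, 0.1785]
tool_rot: [0.0, 0.624, 0.781, 0.0]
contact_force: [1.2, -0.3, 0.7]
gripper_width: 0.273
grasp_force: 0.0
time: 10.3
tool_pos: [0.6661, 0.2179, 0.3142]
tool_rot: [0.002, 0.624, 0.781, 0.002]
contact_force: [1.1, -0.1, 0.2]
gripper_width: 0.267
grasp_force: 0.0
```

```bash
python3 -m crank '[{"x":0,"y":-4,"z":0,"turn":0},{"x":0,"y":-4,"z":0,"turn":0},{"x":0,"y":-4,"z":0,"turn":-0.14},{"x":0,"y":0,"z":0,"turn":-0.14},{"x":0,"y":0,"z":0,"turn":-0.14}]' 70
python3 -m crank '[{"x":0,"y":0,"z":0,"turn":-0.14},{"x":0,"y":0,"z":0,"turn":-0.14},{"x":0,"y":0,"z":0,"turn":-0.14},{"x":0,"y":0,"z":0,"turn":-0.14},{"x":0,"y":0,"z":0,"turn":-0.14}]'
python3 -m crank '[{"x":0,"y":0,"z":0,"turn":-0.14},{"x":0,"y":0,"z":0,"turn":-0.14},{"x":0,"y":0,"z":0,"turn":-0.14},{"x":0,"y":0,"z":0,"turn":0},{"x":0,"y":0,"z":0,"turn":0}]'
python3 - <<'E'
from h import *
go(*box(-.01,0),.3,BY+np.pi)
im,d,K,T=grab("wrist"); save("w4.png",im); np.savez("w4.npz",im=im,d=d,K=K,T=T); P=cloud(d,K,T); print(np.linalg.inv(T)[:3,3])
c,s=np.cos(BY),np.sin(BY); q=P-np.r_[B,0]; Q=np.stack([c*q[...,0]+s*q[...,1],-s*q[...,0]+c*q[...,1],q[...,2]],-1)
ins=(abs(Q[...,0])<.06)&(abs(Q[...,1])<.085)
for lo,hi in((.085,.103),(.07,.085),(.05,.066)):
    m=(ins&(Q[...,2]>lo)&(Q[...,2]<hi)).astype(np.uint8)
    n,l,st,ce=cv2.connectedComponentsWithStats(m)
    for i in range(1,n):
        if st[i,4]>40: a=Q[l==i]; print(lo,st[i].tolist(),"boxmm",(np.percentile(a,[2,50,98],axis=0)*1000).round(1).tolist())
E
```

```text
time: 10.8
tool_pos: [0.5467, 0.191, 0.309]
tool_rot: [0.0, 0.445, 0.896, 0.0]
contact_force: [-0.0, -0.2, -0.6]
gripper_width: 0.701
grasp_force: 0.0
time: 11.3
tool_pos: [0.5479, 0.1911, 0.3089]
tool_rot: [-0.0, 0.111, 0.994, -0.0]
contact_force: [0.1, 0.6, 0.9]
gripper_width: 0.7
grasp_force: 0.0
time: 11.8
tool_pos: [0.5481, 0.1911, 0.3088]
tool_rot: [-0.0, -0.095, 0.996, -0.0]
contact_force: [-1.0, 0.8, 0.4]
gripper_width: 0.702
grasp_force: 0.0
t 11.8 pos [0.5481 0.1911 0.3088] psi -2.952 -> cm [-0.25 -0.05  0.88] turn -0.031 F [-1.   0.8  0.4] w 0.702 g 0.0
[0.46741543 0.1754378  0.47249802]
0.085 [238, 153, 14, 41, 465] boxmm [[-31.7, -45.4, 87.9], [-11.1, -39.3, 97.1], [10.8, -33.8, 98.8]]
0.085 [308, 162, 16, 16, 207] boxmm [[-18.4, 32.0, 85.3], [-10.7, 39.7, 91.2], [-2.5, 48.2, 92.6]]
0.07 [239, 150, 14, 38, 72] boxmm [[-31.9, -44.5, 70.3], [-20.7, -33.9, 77.5], [9.3, -33.7, 84.9]]
0.05 [206, 121, 146, 101, 12516] boxmm [[-57.8, -81.7, 55.5], [-3.7, 2.0, 57.3], [57.4, 81.8, 61.2]]
```

View pics/w4.png

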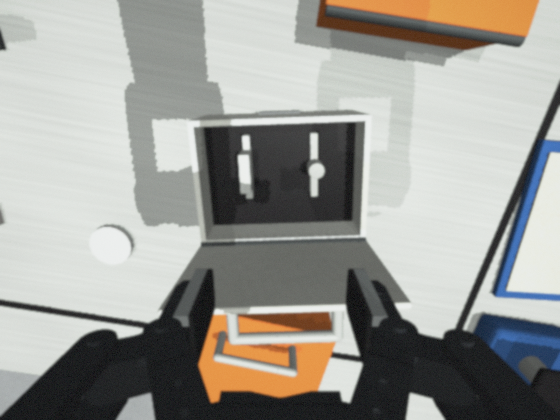

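The tab slide is at y=-39.5 (pixel 245,170; flat tab 43 x 11, top at 97-98 mm). The blank with the round peg is at y=+40 (pixel 316,170), so the filter is the left one. I align over it.

```bash
python3 -c "
from h import *
go(*box(-.0105,-.0395),.041,BY+np.pi)"
```

```text
t 11.85 pos [0.5481 0.1912 0.3088] psi -2.952 -> cm [-0.32 -4.   26.78] turn -0.03 F [-0.8  0.6  0.5] w 0.7 g 0.0
```

```bash
python3 -m crank '[{"x":-0.3,"y":-4,"z":0,"turn":-0.03},{"x":0,"y":0,"z":4,"turn":0},{"x":0,"y":0,"z":4,"turn":0},{"x":0,"y":0,"z":4,"turn":0},{"x":0,"y":0,"z":0,"turn":0}]' 40
python3 -c "
from h import *
go(*box(-.0105,-.0395),.041,BY+np.pi)"
```

```text
time: 12.35
tool_pos: [0.5544, 0.1517, 0.1814]
tool_rot: [-0.007, -0.11, 0.994, -0.0]
contact_force: [-0.2, -0.2, -0.5]
gripper_width: 0.4
grasp_force: 0.0
t 12.35 pos [0.5544 0.1517 0.1814] psi -2.921 -> cm [-0.62 -0.04 14.03] turn 0.0 F [-0.2 -0.2 -0.5] w 0.4 g 0.0
```

```bash
python3 -m crank '[{"x":0,"y":0,"z":0,"turn":0},{"x":0,"y":0,"z":0,"turn":0}]'
python3 -c "
from h import *
go(*box(-.0105,-.0395),.041,BY+np.pi)"
```

```text
time: 12.55
tool_pos: [0.5605, 0.1528, 0.1921]
tool_rot: [0.002, -0.111, 0.994, 0.0]
contact_force: [-0.1, 0.8, -0.1]
gripper_width: 0.395
grasp_force: 0.0
t 12.55 pos [0.5605 0.1528 0.1921] psi -2.92 -> cm [2.40e-01 1.00e-02 1.51e+01] turn 0.002 F [-0.1  0.8 -0.1] w 0.395 g 0.0
```

```bash
python3 -m crank '[{"x":0.2,"y":0,"z":3,"turn":0},{"x":0,"y":0,"z":3,"turn":0},{"x":0,"y":0,"z":2,"turn":0},{"x":0,"y":0,"z":0,"turn":0},{"x":0,"y":0,"z":0,"turn":0}]'
python3 - <<'E'
from h import *
go(*box(-.0105,-.0395),.041,BY+np.pi)
im,d,K,T=grab("wrist"); save("w5.png",im)
E
```

```text
time: 13.05
tool_pos: [0.5584, 0.1523, 0.1113]
tool_rot: [0.002, -0.111, 0.994, 0.0]
contact_force: [-0.6, -0.3, -0.1]
gripper_width: 0.402
grasp_force: 0.0
t 13.05 pos [0.5584 0.1523 0.1113] psi -2.919 -> cm [-0.01  0.01  7.03] turn 0.002 F [-0.6 -0.3 -0.1] w 0.402 g 0.0
```

View pics/w5.png

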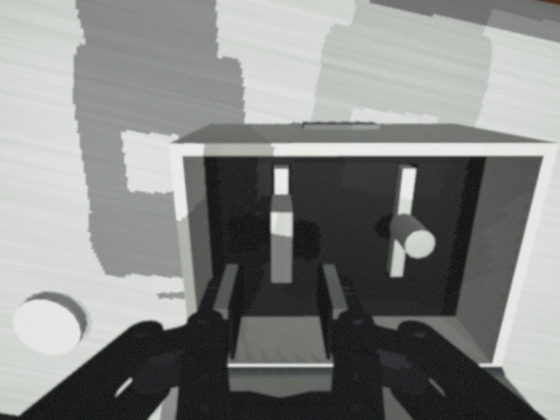

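The tab (282,215) sits centred between the fingers (columns 232 and 332). I'll check the left knuckle's clearance to the rim.

Run:
```python
from h import *
im,d,K,T=grab("wrist"); P=cloud(d,K,T)
c,s=np.cos(BY),np.sin(BY); q=P-np.r_[B,0]; Q=np.stack([c*q[...,0]+s*q[...,1],-s*q[...,0]+c*q[...,1],q[...,2]],-1)*1000
f=(im.max(2)<45)&(Q[...,2]>115)&(np.indices(d.shape)[1]<282)&(Q[...,0]>-50)&(Q[...,0]<40)
a=Q[f]; 
for lo in range(-130,-40,10):
    b=a[(a[:,1]>lo)&(a[:,1]<lo+10)]
    if len(b)>5: print(lo,len(b),"zmin",np.percentile(b[:,2],3).round(1))
```

```text
-110 20 zmin 214.0
-100 1837 zmin 193.1
-90 5018 zmin 185.0
-80 2149 zmin 178.6
-70 2729 zmin 147.7
-60 3767 zmin 143.0
-50 1039 zmin 206.6
```

The knuckle stays 15 mm above the rim at grasp depth, so I descend and grip.

```bash
python3 -m crank '[{"x":0,"y":0,"z":2,"turn":0},{"x":0,"y":0,"z":2,"turn":0},{"x":0,"y":0,"z":1.5,"turn":0},{"x":0,"y":0,"z":1,"turn":0},{"x":0,"y":0,"z":0.5,"turn":0}]'
python3 -m crank '[{"x":0,"y":0,"z":0,"turn":0},{"x":0,"y":0,"z":0,"turn":0},{"x":0,"y":0,"z":0,"turn":0},{"x":0,"y":0,"z":0,"turn":0},{"x":0,"y":0,"z":0,"turn":0}]' 0
python3 -c "
from h import *
go(*box(-.0105,-.0395),.041,BY+np.pi)"
```

```text
time: 13.65
tool_pos: [0.5569, 0.1521, 0.0383]
tool_rot: [-0.0, -0.111, 0.994, -0.0]
contact_force: [-0.5, -0.4, 0.6]
gripper_width: 0.401
grasp_force: 0.0
time: 14.15
tool_pos: [0.5572, 0.1521, 0.0393]
tool_rot: [0.0, -0.111, 0.994, 0.0]
contact_force: [0.0, 0.2, 0.6]
gripper_width: 0.133
grasp_force: 58.7
t 14.15 pos [0.5572 0.1521 0.0393] psi -2.919 -> cm [-0.16  0.   -0.17] turn 0.002 F [0.  0.2 0.6] w 0.133 g 58.7
```

The grip is 58 N on a tab about 12 mm thick, so I draw it straight up.

```bash
python3 -m crank '[{"x":0,"y":0,"z":-0.5,"turn":0},{"x":0,"y":0,"z":-1,"turn":0},{"x":0,"y":0,"z":-1.5,"turn":0},{"x":0,"y":0,"z":-1.5,"turn":0},{"x":0,"y":0,"z":-1.5,"turn":0}]'
python3 -m crank '[{"x":0,"y":0,"z":-2,"turn":0},{"x":0,"y":0,"z":-2,"turn":0},{"x":0,"y":0,"z":-2,"turn":0},{"x":0,"y":0,"z":-2,"turn":0},{"x":0,"y":0,"z":-2,"turn":0}]'
python3 -m crank '[{"x":0,"y":0,"z":-2,"turn":0},{"x":0,"y":0,"z":0,"turn":0},{"x":0,"y":0,"z":0,"turn":0}]'
python3 -c "
from h import *
n=np.array([np.cos(.268),np.sin(.268)]); t=np.array([.478,-.227])+.053*n; print(t)
go(*t,.25,.268+np.pi/2)"
```

```text
time: 14.65
tool_pos: [0.5574, 0.1521, 0.1009]
tool_rot: [0.001, -0.111, 0.994, 0.0]
contact_force: [0.3, 0.2, -1.6]
gripper_width: 0.132
grasp_force: 58.6
time: 15.15
tool_pos: [0.557, 0.1521, 0.2011]
tool_rot: [0.001, -0.111, 0.994, 0.0]
contact_force: [0.9, 0.9, -1.4]
gripper_width: 0.134
grasp_force: 58.6
time: 15.45
tool_pos: [0.5571, 0.152, 0.2196]
tool_rot: [0.001, -0.111, 0.994, 0.0]
contact_force: [-0.8, -0.3, -1.0]
gripper_width: 0.129
grasp_force: 58.6
[ 0.52910803 -0.21296542]
t 15.45 pos [0.5571 0.152  0.2196] psi -2.919 -> cm [ 10.77 -34.99  -3.05] turn 1.525 F [-0.8 -0.3 -1. ] w 0.129 g 58.6
```

```bash
python3 -m crank '[{"x":0.3,"y":-2,"z":0,"turn":0},{"x":0.35,"y":-3.5,"z":0,"turn":0},{"x":0.35,"y":-3.5,"z":0,"turn":0},{"x":0.35,"y":-3.5,"z":0,"turn":0},{"x":0.35,"y":-3.5,"z":0,"turn":0}]'
python3 -m crank '[{"x":0.35,"y":-3.5,"z":0,"turn":0},{"x":0.35,"y":-3.5,"z":0,"turn":0},{"x":0.35,"y":-3.5,"z":0,"turn":0},{"x":0.35,"y":-3.5,"z":0,"turn":0},{"x":0,"y":-3,"z":0,"turn":0}]'
python3 -m crank '[{"x":0,"y":-1.6,"z":0,"turn":0},{"x":0,"y":0,"z":0,"turn":0.12},{"x":0,"y":0,"z":0,"turn":0.14},{"x":0,"y":0,"z":0,"turn":0.14},{"x":0,"y":0,"z":0,"turn":0.14}]'
python3 -m crank '[{"x":0,"y":0,"z":0,"turn":0.14},{"x":0,"y":0,"z":0,"turn":0.14},{"x":0,"y":0,"z":0,"turn":0.14},{"x":0,"y":0,"z":0,"turn":0.14},{"x":0,"y":0,"z":0,"turn":0.14}]'
python3 -m crank '[{"x":0,"y":0,"z":0,"turn":0.14},{"x":0,"y":0,"z":0,"turn":0.14},{"x":0,"y":0,"z":0,"turn":0},{"x":0,"y":0,"z":0,"turn":0},{"x":0,"y":0,"z":0,"turn":0}]'
python3 -c "
from h import *
n=np.array([np.cos(.268),np.sin(.268)]); t=np.array([.478,-.227])+.053*n
go(*t,.25,.268+np.pi/2)
im,d,K,T=grab('scene'); np.savez('scene5.npz',im=im,d=d,K=K,T=T); save('scene5.png',cv2.resize(im[120:270,120:320],(800,600)))"
```

```text
time: 15.95
tool_pos: [0.5745, -0.0089, 0.2168]
tool_rot: [-0.001, -0.111, 0.994, 0.0]
contact_force: [0.2, 0.3, -0.9]
gripper_width: 0.134
grasp_force: 58.7
time: 16.45
tool_pos: [0.5983, -0.1782, 0.2166]
tool_rot: [-0.001, -0.11, 0.994, 0.001]
contact_force: [-0.1, -0.3, -0.7]
gripper_width: 0.137
grasp_force: 58.7
time: 16.95
tool_pos: [0.6024, -0.1914, 0.2173]
tool_rot: [-0.001, 0.161, 0.987, 0.001]
contact_force: [-0.8, -0.5, -1.1]
gripper_width: 0.13
grasp_force: 58.8
time: 17.45
tool_pos: [0.6024, -0.1912, 0.2173]
tool_rot: [-0.001, 0.489, 0.872, 0.0]
contact_force: [-0.4, -0.0, -0.9]
gripper_width: 0.133
grasp_force: 58.8
time: 17.95
tool_pos: [0.6027, -0.192, 0.2182]
tool_rot: [-0.0, 0.603, 0.797, -0.0]
contact_force: [-0.7, 0.1, -1.4]
gripper_width: 0.134
grasp_force: 58.8
t 17.95 pos [ 0.6027 -0.192   0.2182] psi 1.846 -> cm [-0.02 -7.65 -3.17] turn 0.007 F [-0.7  0.1 -1.4] w 0.134 g 58.8
```

View pics/scene5.png

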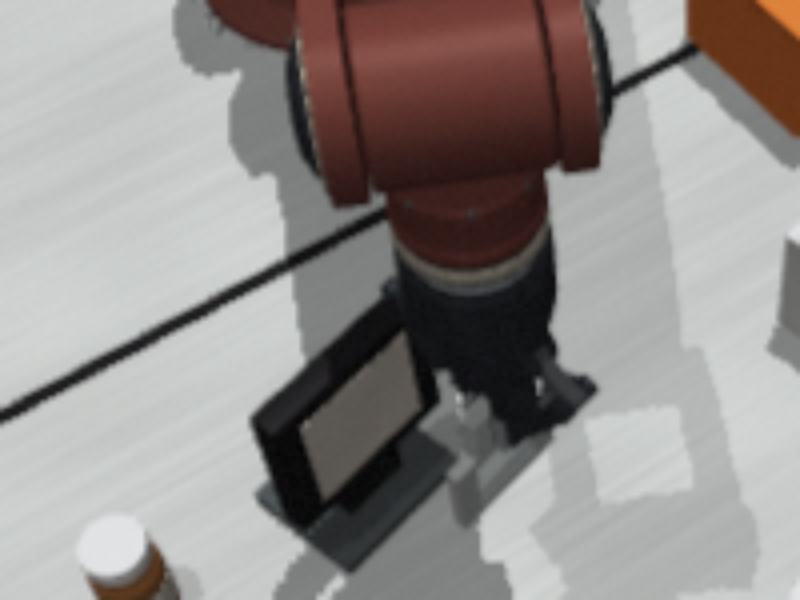

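The filter hangs upright and parallel to the lit face, about 13 cm out. I lower it to window height, then approach.

```bash
python3 -m crank '[{"x":0.1,"y":0,"z":2,"turn":0.007},{"x":0,"y":0,"z":3,"turn":0},{"x":0,"y":0,"z":3,"turn":0},{"x":0,"y":0,"z":1.8,"turn":0},{"x":0,"y":0,"z":0,"turn":0}]'
python3 -m crank '[{"x":0,"y":-1.5,"z":0,"turn":0},{"x":0,"y":-2,"z":0,"turn":0},{"x":0,"y":-1.5,"z":0,"turn":0},{"x":0,"y":-1,"z":0,"turn":0},{"x":0,"y":0,"z":0,"turn":0}]'
python3 - <<'E'
from h import *
n=np.array([np.cos(.268),np.sin(.268)]); t=np.array([.478,-.227])+.053*n
go(*t,.1203,.268+np.pi/2)
im,d,K,T=grab('scene'); P=cloud(d,K,T); l=np.array([-n[1],n[0]])
q=P[...,:2]-np.array([.478,-.227]); V=np.stack([q@n,q@l,P[...,2]-.115],-1)*1000
# filter: points in the slab 30..110 in front
m=(V[...,0]>40)&(V[...,0]<110)&(abs(V[...,1])<60)&(V[...,2]>-60)&(V[...,2]<30)&(im.max(2)>70)
a=V[m]; k=np.median(a[:,0]); a=a[abs(a[:,0]-k)<12]; print(len(a),np.percentile(a,[1,10,50,90,99],axis=0).round(1).tolist())
u,w,vt=np.linalg.svd(a-a.mean(0),full_matrices=False); print("normal",vt[2])
f=(abs(V[...,0])<15)&(abs(V[...,1])<75)&(V[...,2]>-60)&(V[...,2]<65); b=V[f]; print("face",len(b),np.percentile(b,[1,50,99],axis=0).round(1).tolist())
E
```

```text
time: 18.5
tool_pos: [0.6003, -0.1903, 0.1168]
tool_rot: [-0.003, 0.607, 0.795, -0.001]
contact_force: [0.6, 0.0, -1.9]
gripper_width: 0.135
grasp_force: 58.7
time: 19.0
tool_pos: [0.5443, -0.2076, 0.1217]
tool_rot: [0.001, 0.607, 0.794, 0.0]
contact_force: [0.4, -0.4, -1.5]
gripper_width: 0.133
grasp_force: 58.9
t 19.0 pos [ 0.5443 -0.2076  0.1217] psi 1.836 -> cm [-0.12 -1.61  0.13] turn -0.003 F [ 0.4 -0.4 -1.5] w 0.133 g 58.9
207 [[64.8, -39.9, -24.1], [68.2, -38.1, -21.0], [70.5, -15.6, -7.5], [72.5, 19.0, 22.8], [73.3, 32.2, 29.2]]
normal [-0.99987095 -0.00379819 -0.01560953]
face 891 [[-14.3, -64.6, -57.9], [-1.4, -29.7, 11.4], [1.3, 21.7, 62.8]]
```

The slide is square to the face (normal 0.9999) and the frame's left edge is at -40 mm, so it is centred to about 2 mm. Its mid-plane is about 66 mm out. The last 1.4 cm remain.

```bash
python3 -m crank '[{"x":0,"y":-0.7,"z":0.2,"turn":0},{"x":0,"y":-0.7,"z":0,"turn":0},{"x":0,"y":0,"z":0,"turn":0},{"x":0,"y":0,"z":0,"turn":0},{"x":0,"y":0,"z":0,"turn":0}]'
python3 -m crank '[{"x":0,"y":0,"z":0,"turn":0},{"x":0,"y":0,"z":0,"turn":0},{"x":0,"y":0,"z":0,"turn":0},{"x":0,"y":0,"z":0,"turn":0},{"x":0,"y":0,"z":0,"turn":0}]'
python3 - <<'E'
from h import *
n=np.array([np.cos(.268),np.sin(.268)]); l=np.array([-n[1],n[0]])
go(*(np.array([.478,-.227])+.053*n),.1203,.268+np.pi/2)
im,d,K,T=grab('scene'); P=cloud(d,K,T); q=P[...,:2]-np.array([.478,-.227]); V=np.stack([q@n,q@l,P[...,2]-.115],-1)*1000
m=(V[...,0]>35)&(V[...,0]<80)&(abs(V[...,1])<60)&(V[...,2]>-60)&(V[...,2]<30)&(im.max(2)>70)
a=V[m]; k=np.median(a[:,0]); a=a[abs(a[:,0]-k)<10]; print(len(a),np.percentile(a,[0,1,50,99,100],axis=0).round(1).tolist())
save('scene6.png',cv2.resize(im[120:270,120:320],(800,600)))
E
```

```text
time: 19.55
tool_pos: [0.5314, -0.2108, 0.1187]
tool_rot: [0.0, 0.607, 0.795, 0.0]
contact_force: [-0.3, 0.8, -0.9]
gripper_width: 0.134
grasp_force: 58.8
time: 20.05
tool_pos: [0.5313, -0.2108, 0.1187]
tool_rot: [0.0, 0.607, 0.795, 0.0]
contact_force: [0.1, 0.3, -0.4]
gripper_width: 0.129
grasp_force: 58.8
t 20.05 pos [ 0.5313 -0.2108  0.1187] psi 1.837 -> cm [-0.15 -0.26 -0.16] turn -0.002 F [ 0.1  0.3 -0.4] w 0.129 g 58.8
229 [[49.4, -40.1, -28.3], [51.2, -39.6, -27.8], [57.2, -16.4, -7.2], [60.5, 34.1, 28.8], [65.2, 36.3, 29.2]]
```

View pics/scene6.png

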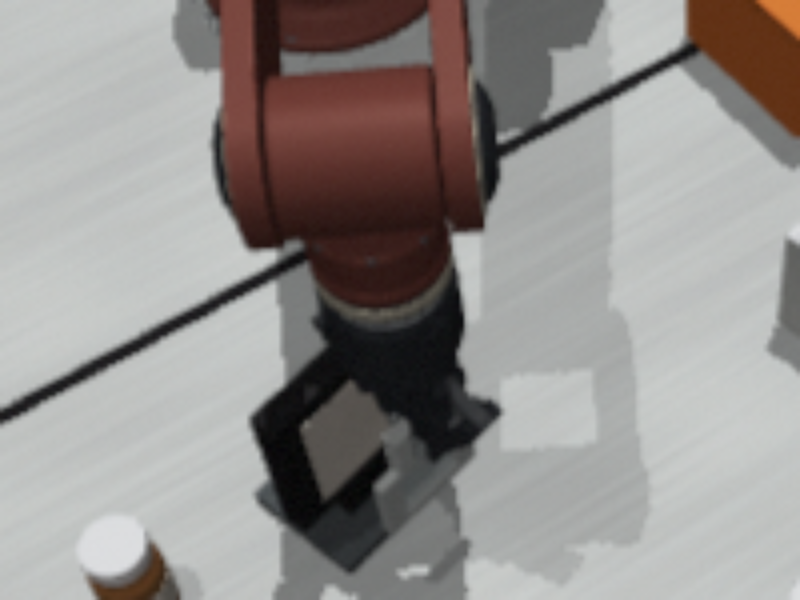

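The picture shows the slide held upright in front of the lit face: 53 mm out, 2 mm off sideways, underside at 87 mm, steady. I hand in.

```bash
python3 -c "
from plant import manip
print(manip.job_done())"
```

```text
the job is handed in; nothing more can be done
None
```

The filter slide is held upright about 53 mm in front of the lit face, centred to about 2 mm and square to it. The flap is up, the blank was left in its slot, and the job is handed in at about 20 s; no verdict came back.

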